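Index the slide reader's carriage from loading to viewing

TASK

The slide reader's carriage is locked at its loading end by a spring index plunger. Pull the plunger's knob up to free the pin, slide the carriage towards the round window, and let the pin spring fully home in the viewing hole, so that the carriage is locked there and the knob is let go. The hole is hidden under the carriage, so feel for it gently without shoving the pin hard against the bar, and leave the other things on the bench where they are.

Things in the scene. Friction and masses are not known exactly. Their poses are not given: they have to be found in the camera images.
- reader: Slide reader, fixed to the bench: cream housing 150 (x) x 300 (y) x 40 mm high with two steel rails along its y axis, on which the carriage slides; origin at the centre of its underside, z up. A round viewing window 32 mm across lies in its deck at (0, +72, 40); +y is the viewing end, -y the loading end.
- carriage (a joint): Travel of the carriage along the reader's +y, in m: 0 = locked at the start (loading hole); end stops at -0.004 and +0.112. It slides with about 1.5 N of drag and stays where it is left. The viewing hole, clamped by hand, lies anywhere from 0.068 to 0.100 of travel and must be felt for; there are no other holes. The pin has 1.2 mm of play each way in a hole.
- plunger (a joint): Lift of the spring index plunger, in m: 0 = pin fully home in a hole, about 0.008 = pin resting on the bar between holes (lift beyond that to leave a hole), 0.014 = upper stop. Spring and weight pull it down with 7 N at 0, 10 N at the stop; it snaps home when the pin passes slowly (up to 20 mm/s) over a hole with the knob free to drop.
- knob_mid (a point): Centre of the plunger's knob: upright black round knob, 28 mm across, 18 high, on a thin stem at x = 0, y = -90 mm + travel of the reader. With the pin home it is 93 mm above the bench, 25 above the carriage's top; below it on the carriage is a steel collar 18 across, 10 high. 40 mm are free round it above the carriage plate. It rises with the plunger.
- carriage_mid (a point): Centre of the top face of the carriage, a black plate 124 (x) x 134 (y) x 14 mm, its top 68 mm above the bench; 45 mm ahead (+y) of the knob's axis. A glass slide under a flat clip lies on it, centred 78 mm ahead of the knob's axis, under 4 mm proud.
- pin: Steel index pin of the plunger, 8 mm across with a round tip, straight below the knob; origin at its tip, 44 mm above the bench when home. It touches only the steel index bar hidden under the carriage (top 52 mm above the bench); resting on it, it adds about 2 N of drag.
- vial: Bystander: amber glass dropper vial with white cap, 22 mm across, 45 tall (mm), loose on the bench; origin at the centre of its underside.
- slide_box: Bystander: dark red open slide storage box, 100 x 190 x 32 (mm), loose on the bench; origin at the centre of its underside.
- calculator: Bystander: black desk calculator, 150 x 85 x 16 (mm), loose on the bench; origin at the centre of its underside.
- tin_a: Bystander: round steel tin, 42 across, 26 tall (mm), loose on the bench; origin at the centre of its underside.
- crucible: Bystander: white ceramic crucible, 42 across, 38 tall (mm), loose on the bench; origin at the centre of its underside.
- pen: Bystander: white pen with red cap, 10 thick, 130 long (mm), loose on the bench; origin at the centre of its underside.
- forceps_tray: Bystander: shallow steel tray with forceps, 80 x 160 x 22 (mm), loose on the bench; origin at the centre of its underside.

How it is judged:
On the way, in this order (a step that is already met when the one before it is completed fails the run):
1. the plunger is pulled clear of the loading hole (value of joint plunger above 0.007 m and value of joint carriage below 0.012 m), for 0.1 s.
2. the carriage is slid away from the loading hole (value of joint carriage above 0.04 m), for 0.1 s.
At the end, for the whole second after the job is handed in: The pin is fully down in the viewing hole (plunger lift under 2 mm with the carriage between 60 and 108 mm of travel, where only the viewing hole lets it down) and the carriage is at rest (value of joint plunger below 0.002 m and value of joint carriage between 0.06 and 0.108 m and velocity of joint carriage between -0.005 and 0.005 m/s); the robot touches nothing.
It fails at once if the pin is shoved against the index bar with more than 25 N (contact force between pin and anything else above 25 N).
It fails at once if one of the bystanders is moved more than 30 mm (distance of any of vial, slide_box, calculator, tin_a, crucible, pen, forceps_tray from where it was at the start of the episode above 0.03 m).
It also fails if it takes over 48 s, if anything falls off the work surface, if the arm or the gripper's body presses on something with over 40 N, if the wrist force passes 120 N, or if a joint passes its speed limit or range.

ROBOT

A 7-joint arm with a two-finger parallel gripper is mounted at the origin on the work surface. World frame = base frame: x ahead of the robot, y to its left, z up, the work surface at z = 0. Lengths are in m, angles in rad, forces in N, time in s.
With the tool pointing down it reaches from about 0.425 to 0.925 m from the base axis. Payload 6.8 kg.
Tool frame: the origin (TCP) lies between the finger pads; the fingertips stand 17 mm ahead of it and the grasp point (between the pads) lies 2 mm behind it (nose_length is the distance from the TCP to the fingertips, in m); z points along the fingers, y is the line along which they close (so a half turn about z gives the same grasp; the last joint's range is limited). The gripper opens to 88 mm and grips with 3 to 60 N. Pads are 20 mm wide; open, the fingers measure 115 mm over their backs; the gripper's body (75 mm by 178 mm) begins 61 mm behind the grasp point.
Start: joints at [-1.349, 0.477, 0.022, 1.555, -0.011, 1.109, -0.083], TCP at [0.219, 0.639, 0.24] pointing down, gripper open.
Joint ranges: [-2.96, 2.96], [-0.34, 2.1], [-1.41, 1.46], [0.24, 2.44], [-1.37, 4.51], [0.17, 1.92], [-2.96, 2.96]. Speed limits (rad/s): [2.39, 2.39, 3.14, 3.14, 3.14, 3.14, 3.14].

INTERFACE

Orientations are given as a unit quaternion [w, x, y, z].
In Python, from cell import get_obs, get_image, camera_params, sign_off, nose_length gives the robot as it stands. The module is installed in compiled form; this text tells all that it offers.
- The arm moves only by the tool play_rows, never from a script. Its argument "moves" is a list of rows, each an object of numbers: "hand": the opening, from -1 (shut) to 1 (fully open); "x", "y", "z": the shift along the tool's x, y, z in mm; "yaw": the turn about the tool's z in rad. In form: [{"hand": .., "x": .., "y": .., "z": .., "yaw": ..}, ...]. A call has 1 to 12 rows; each row is the pose to reach, as a shift and turn from the pose commanded when the call began, along the tool's axes at that moment; what a row does not reach only later rows make up. A row lasts 1/12 s, in which the tool goes at most 41.7 mm and 7.16 degrees, less where a joint would pass 70% of its speed; a pose out of reach is approached as far as the arm can. A call with a gripper value outside its range is refused whole. The fingers move at their own pace and stop on an object; "force" is the grip in N (left out, the last holds). Time passes only in rows, so rows that repeat a pose let the fingers close. It gives the time, the measured TCP pose, the force, the opening and the grip force at its end, in the units of the state.
- get_obs(): the state, without advancing time (a new reading comes with each control period).
- get_image(name): name is "side" or "top"; returns (picture, depth): 420x560x3 uint8, red, green, blue; 420x560 float32, m along the optical axis (not along the pixel's ray), 0 where there is no reading.
- camera_params(name): a dict with "fx", "fy", "cx", "cy" (pixels), "R" (3x3) and "t" (3): a world point X has camera coordinates R X + t. Camera axes: x right, y down, z forward; pixel columns grow to the right and rows downward; lengths in m; the calibration is good to about 2 mm. A picture is of the moment at which its call begins. camera_params takes no time and is no camera call.
- sign_off(): hands the job in; it is judged then, once.
The state is a dict: "clock": time; "qpos": joint angles; "qvel": joint speeds; "joint_efforts": joint torques, N m; "position": TCP position; "tcp_rot": TCP orientation; "contact_force": force on the tool from outside, world axes, zero at the start; "moment": the same for the moment, N m; "opening": opening from 0.0 (shut) to 1.0 (fully open); "grasp_force": force on a finger pad.
Only numpy, scipy, OpenCV 4.12 (cv2) and the standard library are available. Lean on these libraries where they do the work, as an engineer would, in place of code of your own. Each camera call takes 0.05 s, during which the arm holds its last target. There are 200 camera calls.

## Working session

There is one attempt and no reset: what is moved stays moved. The work goes in short steps, Python scripts to look and compute and a tool call to move; the robot and the scene stay as the last step left them, time stands still between calls to the robot, and variables do not carry over. Pictures are saved under pics/ and viewed, at most 10 in all, crops included, and the job is handed in when it is done.

Besides the shell and the picture viewer there is one more tool, called as name([rows], argument=value, ...), one row to a line, values as JSON. play_rows: Moves the arm, as the interface text tells. Its arguments: {"type":"object","properties":{"moves":{"type":"array"},"force":{"type":"number"}},"required":["moves"]}

```bash
mkdir -p pics
python3 - <<'E'
from cell import *
import cv2,numpy as np
o=get_obs();print(o)
print(nose_length if not callable(nose_length) else nose_length())
for n in("side","top"):
    p,d=get_image(n);np.savez(n+"0.npz",p=p,d=d);cv2.imwrite(f"pics/{n}0.png",p[:,:,::-1]);print(camera_params(n))
a=cv2.imread("pics/side0.png")
E
```

```text
{'clock': 0.0, 'qpos': array([-1.34910673,  0.47779736,  0.02233232,  1.55645655, -0.01148177,
        1.10929587, -0.0830855 ]), 'qvel': array([ 1.67102510e-03, -1.36077381e-03,  6.94153469e-04, -1.11617961e-03,
        1.27141214e-03, -4.60037074e-05,  8.92100725e-04]), 'joint_efforts': array([-1.03611745e-05, -5.82859898e+01,  1.53446473e+00, -2.72598088e+01,
       -5.43656142e-02,  1.72057474e-02,  1.61058952e-04]), 'position': array([0.21842109, 0.63807232, 0.23868125]), 'tcp_rot': array([-7.61619220e-05,  1.64123449e-01,  9.86439383e-01, -9.11307685e-04]), 'contact_force': array([ 0.18934855, -0.40269945,  0.23995371]), 'moment': array([-0.00091566,  0.03049588,  0.00347103]), 'grasp_force': 0.0, 'opening': 1.0001661999962315}
0.017
{'fx': 446.25039639598106, 'fy': 446.25039639598106, 'cx': 273.7413201170187, 'cy': 205.45028418379184, 'R': array([[-0.99520277, -0.09776104,  0.0037716 ],
       [-0.07051759,  0.69007699, -0.72029232],
       [ 0.06781383, -0.71710287, -0.6936604 ]]), 't': array([0.57405412, 0.04876753, 1.11360259])}
{'fx': 509.68924801410213, 'fy': 509.68924801410213, 'cx': 287.0708547110219, 'cy': 209.2655968539981, 'R': array([[ 0.02564989, -0.99949603,  0.01870195],
       [-0.99210397, -0.02774878, -0.12230992],
       [ 0.12276723, -0.01541704, -0.99231574]]), 't': array([0.05748854, 0.55755004, 1.26774461])}
```

View pics/top0.png

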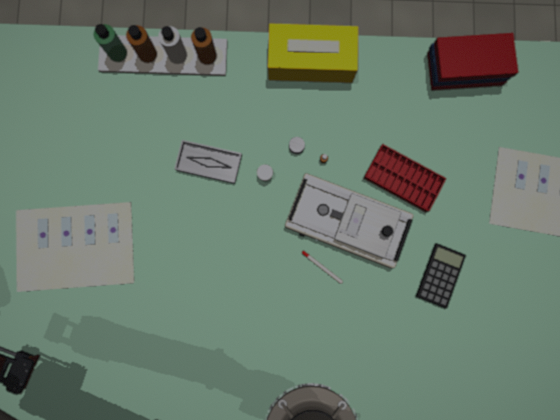

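View pics/side0.png

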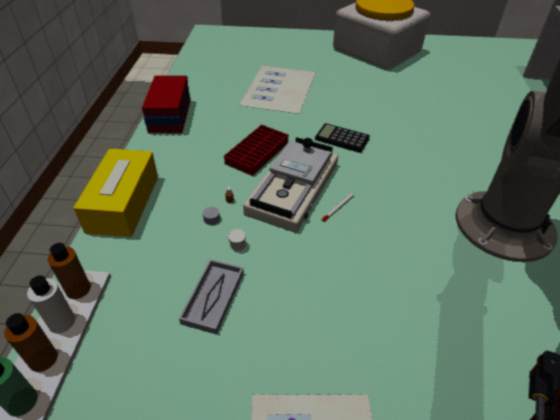

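Top view: knob is at about (387,232), the window at (323,210), and the reader lies obliquely between box, calculator and pen. The side view shows the knob at about (307,143). The vial (324,158) and the box (405,178) are nearest.

```bash
cat > h.py <<'E'
import numpy as np,cv2
from cell import *
def ray(n,u,v,z):
    c=camera_params(n);R,t=c["R"],c["t"];C=-R.T@t
    d=R.T@np.array([(u-c["cx"])/c["fx"],(v-c["cy"])/c["fy"],1]);return C+d*(z-C[2])/d[2]
def dp(n,u,v,dd):
    c=camera_params(n);return c["R"].T@(np.array([(u-c["cx"])/c["fx"],(v-c["cy"])/c["fy"],1])*dd-c["t"])
def blob(m,u,v,r):
    w=np.zeros_like(m);w[v-r:v+r+1,u-r:u+r+1]=m[v-r:v+r+1,u-r:u+r+1]
    n,l,s,c=cv2.connectedComponentsWithStats(w.astype(np.uint8))
    k=1+np.argmax(s[1:,4]);return c[k],s[k],l==k
E
python3 - <<'E'
from h import *
T=np.load("top0.npz");S=np.load("side0.npz")
g=T["p"].max(2);print(g[222:243,376:400])
c,s,l=blob(g<45,387,232,10);print("knob",c,s,ray("top",*c,.102), "depth z",[dp("top",u,v,T["d"][v,u])for u,v in[(387,232),(386,230),(370,222)]])
c2,s2,_=blob(g<90,323,210,9);print("win",c2,s2,ray("top",*c2,.04),g[204:217,314:334])
# housing outline: pixels by height from depth
c_=camera_params("top");v,u=np.mgrid[150:300,250:450];d=T["d"][150:300,250:450]
P=np.stack([(u-c_["cx"])/c_["fx"]*d,(v-c_["cy"])/c_["fy"]*d,d],-1)-c_["t"];P=P@c_["R"]
m=(P[...,2]>.058)&(P[...,2]<.075)&(d>0)
n,lab,st,ce=cv2.connectedComponentsWithStats(m.astype(np.uint8));k=1+np.argmax(st[1:,4])
r=cv2.minAreaRect((P[lab==k][:,:2]*1000).astype(np.float32));print("carriage",r,np.median(P[lab==k][:,2]))
m=(P[...,2]>.025)&(d>0);n,lab,st,ce=cv2.connectedComponentsWithStats(m.astype(np.uint8));k=lab[210-150,323-250]
r=cv2.minAreaRect((P[lab==k][:,:2]*1000).astype(np.float32));print("reader",r,st[k])
m=P[...,2]>.085;Q=P[m];print("knobtop",len(Q),Q.mean(0),Q.min(0),Q.max(0))
gs=S["p"].max(2);c,s,_=blob(gs<45,307,143,9);print("side knob",c,s,ray("side",*c,.093))
E
```

```text
[[145 145 146 146 148 146 146 144 144 144 143 146 144 144 145 145 143 144
  144 143 137 134 141 146]
 [143 144 144 144 146 145 145 146 148 146 144 144 144 144 145 144 144 144
  144 143 133 134 145 149]
 [143 144 144 144 144 143 144 145 145 143 136 130 132 135 139 144 144 144
  144 141 129 131 145 147]
 [144 144 143 144 143 143 141 137 128 117  99  88  94 103 119 137 143 144
  142 137 129 136 147 147]
 [144 143 143 142 143 142 134 110  84  64  49  41  46  56  83 114 135 143
  142 132 131 144 148 148]
 [146 145 144 145 145 137 111  72  41  32  32  31  32  33  46  77 111 137
  140 129 129 143 149 149]
 [147 146 147 148 144 122  77  36  29  35  35  37  35  32  32  47  86 122
  135 130 136 145 147 148]
 [147 148 147 146 137 106  53  24  33  35  38  37  37  35  32  39  67 109
  132 135 145 149 149 147]
 [148 148 147 141 114  74  33  24  37  38  40  38  38  36  33  33  53 100
  128 138 147 148 148 147]
 [146 148 145 129  89  49  21  24  37  35  39  37  37  36  38  34  47  91
  125 140 147 147 147 147]
 [146 145 144 123  85  50  24  24  34  35  37  37  38  35  33  33  53  91
  128 145 148 14
[... 2251 characters left out ...]
  67  66  78 101 126 130  97  67
   62  63]
 [149 148 149 151 146 128 103  88  77  76  88 102 122 141 145 123  77  56
   59  61]
 [148 150 149 149 150 148 144 136 121 120 133 142 149 151 149 123  83  66
   59  54]]
carriage ((517.5654907226562, -129.19076538085938), (133.99661254882812, 125.00521087646484), 70.2178726196289) 0.0676379975887067
reader ((530.8721923828125, -86.36227416992188), (300.3717346191406, 156.54666137695312), 70.91158294677734) [  35   23  129   96 6900]
knobtop 229 [ 0.44772693 -0.03603882  0.72619081] [ 0.39603554 -0.18486273  0.08571993] [0.51594524 0.09247578 1.32512168]
side knob [307.109375  143.5546875] [298 139  19  13 128] [ 0.50303792 -0.16347315  0.093     ]
```

play_rows([
  {"hand": 0.15,"x": -329,"y": -245,"z": 0,"yaw": 0.016},
  {"hand": 0.15,"x": -329,"y": -245,"z": 0,"yaw": 0.016},
  {"hand": 0.15,"x": -329,"y": -245,"z": 0,"yaw": 0.016},
  {"hand": 0.15,"x": -329,"y": -245,"z": 0,"yaw": 0.016},
  {"hand": 0.15,"x": -329,"y": -245,"z": 0,"yaw": 0.016},
  {"hand": 0.15,"x": -329,"y": -245,"z": 0,"yaw": 0.016},
  {"hand": 0.15,"x": -329,"y": -245,"z": 0,"yaw": 0.016},
  {"hand": 0.15,"x": -329,"y": -245,"z": 0,"yaw": 0.016},
  {"hand": 0.15,"x": -329,"y": -245,"z": 0,"yaw": 0.016},
  {"hand": 0.15,"x": -329,"y": -245,"z": 0,"yaw": 0.016},
  {"hand": 0.15,"x": -329,"y": -245,"z": 0,"yaw": 0.016},
], force=10)

```text
clock: 1.02
position: [0.4549, 0.2923, 0.2397]
tcp_rot: [0.001, 0.178, 0.984, -0.001]
contact_force: [0.3, 0.3, -0.7]
opening: 0.572
grasp_force: 0.0
```

play_rows([
  {"hand": 0.15,"x": -208,"y": -424,"z": 0,"yaw": 0},
  {"hand": 0.15,"x": -208,"y": -424,"z": 0,"yaw": 0},
  {"hand": 0.15,"x": -208,"y": -424,"z": 0,"yaw": 0},
  {"hand": 0.15,"x": -208,"y": -424,"z": 0,"yaw": 0},
  {"hand": 0.15,"x": -208,"y": -424,"z": 0,"yaw": 0},
  {"hand": 0.15,"x": -208,"y": -424,"z": 0,"yaw": 0},
  {"hand": 0.15,"x": -208,"y": -424,"z": 0,"yaw": 0},
  {"hand": 0.15,"x": -208,"y": -424,"z": 0,"yaw": 0},
  {"hand": 0.15,"x": -208,"y": -424,"z": 0,"yaw": 0},
  {"hand": 0.15,"x": -208,"y": -424,"z": 0,"yaw": 0},
  {"hand": 0.15,"x": -208,"y": -424,"z": 0,"yaw": 0},
  {"hand": 0.15,"x": -208,"y": -424,"z": 60,"yaw": 0},
])

```text
clock: 2.02
position: [0.5062, -0.1733, 0.205]
tcp_rot: [0.007, 0.176, 0.984, -0.001]
contact_force: [2.3, -0.9, -0.2]
opening: 0.577
grasp_force: 0.0
```

play_rows([
  {"hand": 0.15,"x": 0,"y": 0,"z": 20,"yaw": 0},
  {"hand": 0.15,"x": 0,"y": 0,"z": 20,"yaw": 0},
  {"hand": 0.15,"x": 0,"y": 0,"z": 20,"yaw": 0},
  {"hand": 0.15,"x": 0,"y": 0,"z": 20,"yaw": 0},
])

```text
clock: 2.35
position: [0.5027, -0.164, 0.18]
tcp_rot: [0.0, 0.171, 0.985, 0.0]
contact_force: [0.8, -0.1, 0.7]
opening: 0.574
grasp_force: 0.0
```

Run:
```python
from h import *
np.set_printoptions(precision=4,suppress=True)
o=get_obs();print(o["position"],o["tcp_rot"],o["contact_force"],o["opening"])
p,d=get_image("side");cv2.imwrite("pics/side1.png",cv2.resize(p[80:220,220:400,::-1],None,fx=4,fy=4))
```

```text
[ 0.5027 -0.164   0.18  ] [0.0005 0.1715 0.9852 0.0001] [ 0.7629 -0.1161  0.7347] 0.5740044983354037
```

View pics/side1.png

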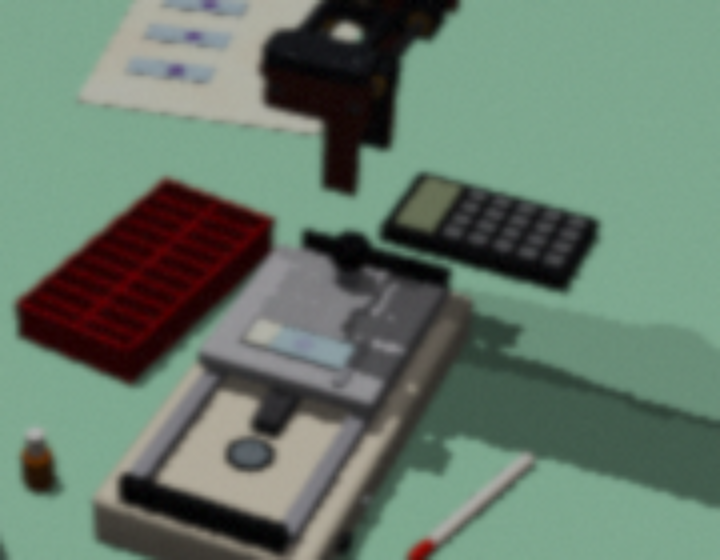

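The crop shows the gripper above the knob (350,250), jaw line along the rails, with nothing in the way. Centre it and descend.

play_rows([
  {"hand": 0.15,"x": -1,"y": -6,"z": 20,"yaw": 0},
  {"hand": 0.15,"x": -1,"y": -6,"z": 40,"yaw": 0},
  {"hand": 0.15,"x": -1,"y": -6,"z": 55,"yaw": 0},
  {"hand": 0.15,"x": -1,"y": -6,"z": 67,"yaw": 0},
  {"hand": 0.15,"x": -1,"y": -6,"z": 75,"yaw": 0},
  {"hand": 0.15,"x": -1,"y": -6,"z": 82,"yaw": 0},
  {"hand": 0.15,"x": -1,"y": -6,"z": 86,"yaw": 0},
  {"hand": 0.15,"x": -1,"y": -6,"z": 86,"yaw": 0},
])

```text
clock: 3.07
position: [0.5011, -0.1703, 0.0931]
tcp_rot: [0.0, 0.172, 0.985, 0.0]
contact_force: [-0.4, -0.2, -0.7]
opening: 0.576
grasp_force: 0.0
```

Run:
```python
from h import *
np.set_printoptions(precision=4,suppress=True)
o=get_obs();print(o["position"],o["tcp_rot"],o["contact_force"],o["opening"])
p,d=get_image("side");cv2.imwrite("pics/side2.png",cv2.resize(p[90:200,240:380,::-1],None,fx=5,fy=5,interpolation=cv2.INTER_CUBIC))
```

```text
[ 0.5011 -0.1703  0.0931] [0.0001 0.1718 0.9851 0.0001] [-0.3693 -0.1654 -0.6803] 0.5762220661133803
```

View pics/side2.png

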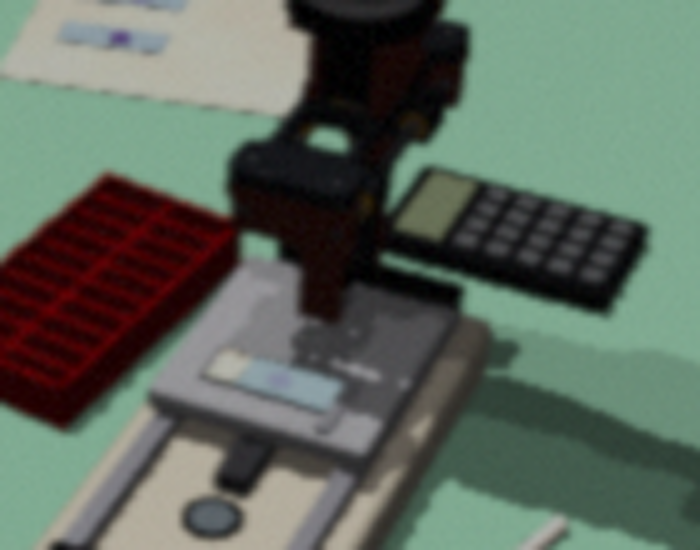

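The front finger (320,300) stands between the knob and the slide, clear of the plate. Next, close gently.

play_rows([
  {"hand": -0.3,"x": 0,"y": 0,"z": 0,"yaw": 0},
  {"hand": -0.3,"x": 0,"y": 0,"z": 0,"yaw": 0},
  {"hand": -0.5,"x": 0,"y": 0,"z": 0,"yaw": 0},
  {"hand": -0.5,"x": 0,"y": 0,"z": 0,"yaw": 0},
  {"hand": -0.5,"x": 0,"y": 0,"z": 0,"yaw": 0},
], force=8)

```text
clock: 3.53
position: [0.5015, -0.17, 0.0935]
tcp_rot: [0.0, 0.172, 0.985, 0.0]
contact_force: [0.2, 2.3, 3.0]
opening: 0.311
grasp_force: 8.0
```

play_rows([
  {"hand": -0.8,"x": 0,"y": 0,"z": 0,"yaw": 0},
  {"hand": -0.8,"x": 0,"y": 0,"z": 0,"yaw": 0},
  {"hand": -0.8,"x": 0,"y": 0,"z": -2,"yaw": 0},
  {"hand": -0.8,"x": 0,"y": 0,"z": -4,"yaw": 0},
  {"hand": -0.8,"x": 0,"y": 0,"z": -6,"yaw": 0},
  {"hand": -0.8,"x": 0,"y": 0,"z": -8,"yaw": 0},
  {"hand": -0.8,"x": 0,"y": 0,"z": -10,"yaw": 0},
  {"hand": -0.8,"x": 0,"y": 0,"z": -12,"yaw": 0},
  {"hand": -0.8,"x": 0,"y": 0,"z": -12,"yaw": 0},
  {"hand": -0.8,"x": 0,"y": 0,"z": -12,"yaw": 0},
  {"hand": -0.8,"x": 0,"y": 0,"z": -12,"yaw": 0},
], force=25)

```text
clock: 4.45
position: [0.5009, -0.171, 0.105]
tcp_rot: [0.0, 0.172, 0.985, -0.0]
contact_force: [4.4, -0.7, -9.6]
opening: 0.31
grasp_force: 25.0
```

Lift is 11.5 mm at 9.6 N, as the spring should read. Now slide.

play_rows([
  {"hand": -0.8,"x": 0,"y": 2,"z": 0,"yaw": 0},
  {"hand": -0.8,"x": 0,"y": 5,"z": 0,"yaw": 0},
  {"hand": -0.8,"x": 0,"y": 8,"z": 0,"yaw": 0},
  {"hand": -0.8,"x": 0,"y": 12,"z": 0,"yaw": 0},
  {"hand": -0.8,"x": 0,"y": 16,"z": 0,"yaw": 0},
  {"hand": -0.8,"x": 0,"y": 20,"z": 0,"yaw": 0},
  {"hand": -0.8,"x": 0,"y": 24,"z": 0,"yaw": 0},
  {"hand": -0.8,"x": 0,"y": 28,"z": 0,"yaw": 0},
  {"hand": -0.8,"x": 0,"y": 30,"z": 0,"yaw": 0},
  {"hand": -0.8,"x": 0,"y": 30,"z": 0,"yaw": 0},
])

```text
clock: 5.28
position: [0.511, -0.1425, 0.105]
tcp_rot: [-0.0, 0.172, 0.985, -0.0]
contact_force: [4.6, -1.4, -9.8]
opening: 0.309
grasp_force: 25.0
```

play_rows([
  {"hand": -0.8,"x": 0,"y": 3,"z": 0,"yaw": 0},
  {"hand": -0.8,"x": 0,"y": 7,"z": 0,"yaw": 0},
  {"hand": -0.8,"x": 0,"y": 11,"z": 0,"yaw": 0},
  {"hand": -0.8,"x": 0,"y": 15,"z": 0,"yaw": 0},
  {"hand": -0.8,"x": 0,"y": 19,"z": 0,"yaw": 0},
  {"hand": -0.8,"x": 0,"y": 23,"z": 0,"yaw": 0},
  {"hand": -0.8,"x": 0,"y": 27,"z": 0,"yaw": 0},
  {"hand": -0.8,"x": 0,"y": 30,"z": 0,"yaw": 0},
  {"hand": -0.8,"x": 0,"y": 31,"z": 0,"yaw": 0},
  {"hand": -0.8,"x": 0,"y": 31,"z": 0,"yaw": 0},
])

```text
clock: 6.12
position: [0.5217, -0.1127, 0.105]
tcp_rot: [-0.0, 0.172, 0.985, 0.0]
contact_force: [3.6, -1.0, -9.2]
opening: 0.309
grasp_force: 25.0
```

play_rows([
  {"hand": -0.8,"x": 0,"y": 0,"z": 1,"yaw": 0},
  {"hand": -0.8,"x": 0,"y": 0,"z": 2,"yaw": 0},
  {"hand": -0.8,"x": 0,"y": 0,"z": 3,"yaw": 0},
  {"hand": -0.8,"x": 0,"y": 0,"z": 3,"yaw": 0},
  {"hand": -0.8,"x": 0,"y": 0,"z": 3,"yaw": 0},
])

```text
clock: 6.53
position: [0.5216, -0.113, 0.102]
tcp_rot: [-0.0, 0.172, 0.985, 0.0]
contact_force: [3.5, 0.4, -8.6]
opening: 0.305
grasp_force: 25.0
```

play_rows([
  {"hand": -0.2,"x": 0,"y": 0,"z": 0,"yaw": 0},
  {"hand": -0.2,"x": 0,"y": 0,"z": 0,"yaw": 0},
  {"hand": -0.2,"x": 0,"y": 0,"z": 0,"yaw": 0},
  {"hand": -0.2,"x": 0,"y": 0,"z": 2,"yaw": 0},
  {"hand": -0.2,"x": 0,"y": 0,"z": 4,"yaw": 0},
  {"hand": -0.2,"x": 0,"y": 0,"z": 6,"yaw": 0},
  {"hand": -0.2,"x": 0,"y": 0,"z": 6,"yaw": 0},
])

```text
clock: 7.12
position: [0.5212, -0.1132, 0.0957]
tcp_rot: [-0.0, 0.172, 0.985, -0.0]
contact_force: [-1.1, 0.5, 0.6]
opening: 0.404
grasp_force: 0.0
```

play_rows([
  {"hand": -0.2,"x": 0,"y": 1,"z": 0,"yaw": 0},
  {"hand": -0.2,"x": 0,"y": 2,"z": 0,"yaw": 0},
  {"hand": -0.2,"x": 0,"y": 3,"z": 0,"yaw": 0},
  {"hand": -0.2,"x": 0,"y": 4,"z": 0,"yaw": 0},
  {"hand": -0.2,"x": 0,"y": 5,"z": 0,"yaw": 0},
  {"hand": -0.2,"x": 0,"y": 6,"z": 0,"yaw": 0},
  {"hand": -0.2,"x": 0,"y": 7,"z": 0,"yaw": 0},
  {"hand": -0.2,"x": 0,"y": 8,"z": 0,"yaw": 0},
])

```text
clock: 7.78
position: [0.5236, -0.1077, 0.096]
tcp_rot: [-0.0, 0.173, 0.985, -0.001]
contact_force: [-0.3, -5.1, -0.2]
opening: 0.403
grasp_force: 2.4
```

play_rows([
  {"hand": -0.2,"x": 0,"y": 1,"z": 0,"yaw": 0},
  {"hand": -0.2,"x": 0,"y": 2,"z": 0,"yaw": 0},
  {"hand": -0.2,"x": 0,"y": 3,"z": 0,"yaw": 0},
  {"hand": -0.2,"x": 0,"y": 4,"z": 0,"yaw": 0},
])

```text
clock: 8.12
position: [0.5252, -0.1031, 0.0961]
tcp_rot: [-0.0, 0.173, 0.985, -0.001]
contact_force: [0.8, -3.7, -0.5]
opening: 0.403
grasp_force: 1.8
```

play_rows([
  {"hand": -0.2,"x": 0,"y": 1,"z": 0,"yaw": 0},
  {"hand": -0.2,"x": 0,"y": 2,"z": 0,"yaw": 0},
  {"hand": -0.2,"x": 0,"y": 3,"z": 0,"yaw": 0},
])

```text
clock: 8.37
position: [0.5267, -0.099, 0.0961]
tcp_rot: [-0.0, 0.172, 0.985, 0.0]
contact_force: [-0.3, -3.2, 0.2]
opening: 0.4
grasp_force: 1.5
```

play_rows([
  {"hand": -0.2,"x": 0,"y": 1,"z": 0,"yaw": 0},
  {"hand": -0.2,"x": 0,"y": 2,"z": 0,"yaw": 0},
  {"hand": -0.2,"x": 0,"y": 3,"z": 0,"yaw": 0},
  {"hand": -0.2,"x": 0,"y": 4,"z": 0,"yaw": 0},
])

```text
clock: 8.7
position: [0.5281, -0.0951, 0.0961]
tcp_rot: [-0.0, 0.172, 0.985, 0.0]
contact_force: [-0.3, -2.4, 0.7]
opening: 0.402
grasp_force: 1.3
```

play_rows([
  {"hand": -0.2,"x": 0,"y": 1,"z": 0,"yaw": 0},
  {"hand": -0.2,"x": 0,"y": 2,"z": 0,"yaw": 0},
  {"hand": -0.2,"x": 0,"y": 3,"z": 0,"yaw": 0},
  {"hand": -0.2,"x": 0,"y": 4,"z": 0,"yaw": 0},
])

```text
clock: 9.03
position: [0.5295, -0.091, 0.096]
tcp_rot: [-0.0, 0.172, 0.985, 0.0]
contact_force: [-0.4, 0.1, -0.2]
opening: 0.401
grasp_force: 0.0
```

play_rows([
  {"hand": -0.2,"x": 0,"y": 1,"z": 0,"yaw": 0},
  {"hand": -0.2,"x": 0,"y": 2,"z": 0,"yaw": 0},
])

```text
clock: 9.2
position: [0.5304, -0.089, 0.0961]
tcp_rot: [0.0, 0.172, 0.985, 0.0]
contact_force: [-0.9, 0.2, -0.4]
opening: 0.399
grasp_force: 0.0
```

play_rows([
  {"hand": -0.2,"x": 0,"y": 1,"z": 0,"yaw": 0},
  {"hand": -0.2,"x": 0,"y": 2,"z": 0,"yaw": 0},
])

```text
clock: 9.37
position: [0.5308, -0.0876, 0.0961]
tcp_rot: [0.0, 0.172, 0.985, 0.0]
contact_force: [-0.5, -0.7, 0.2]
opening: 0.403
grasp_force: 0.8
```

Run:
```python
from h import *
p,d=get_image("side");cv2.imwrite("pics/side3.png",cv2.resize(p[90:200,240:380,::-1],None,fx=5,fy=5,interpolation=cv2.INTER_CUBIC))
o=get_obs();print(o["position"],o["contact_force"],o["grasp_force"])
```

```text
[ 0.53083265 -0.08760624  0.09608584] [-0.33408394 -0.29844645  0.11911002] 0.2694805294095204
```

View pics/side3.png

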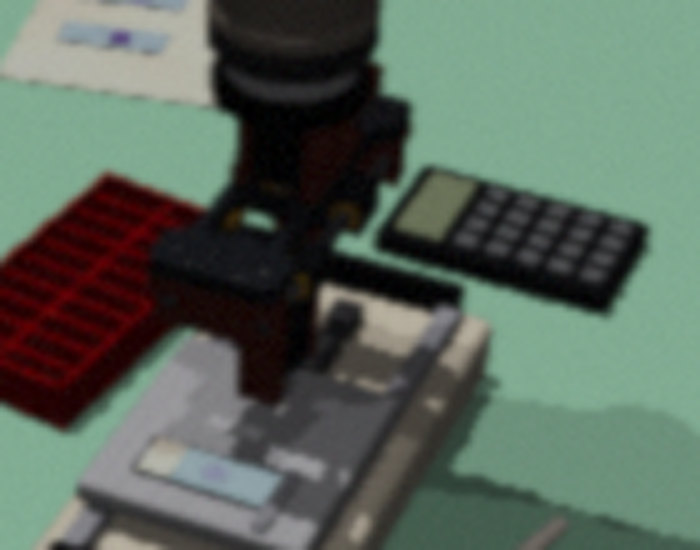

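The carriage is well forward; the finger hides the knob (~290,350). Contact is just returning, so feel a little further.

play_rows([
  {"hand": -0.2,"x": 0,"y": 1,"z": 0,"yaw": 0},
  {"hand": -0.2,"x": 0,"y": 2,"z": 0,"yaw": 0},
  {"hand": -0.2,"x": 0,"y": 2,"z": 0,"yaw": 0},
])

```text
clock: 9.67
position: [0.5314, -0.0859, 0.0961]
tcp_rot: [0.0, 0.172, 0.985, -0.0]
contact_force: [0.6, -1.2, 0.6]
opening: 0.399
grasp_force: 0.6
```

play_rows([
  {"hand": -0.2,"x": 0,"y": 1,"z": 0,"yaw": 0},
  {"hand": -0.2,"x": 0,"y": 2,"z": 0,"yaw": 0},
  {"hand": -0.2,"x": 0,"y": 2,"z": 0,"yaw": 0},
])

```text
clock: 9.92
position: [0.5317, -0.0851, 0.096]
tcp_rot: [-0.0, 0.172, 0.985, -0.001]
contact_force: [-1.6, -3.7, 0.7]
opening: 0.403
grasp_force: 2.2
```

play_rows([
  {"hand": -0.2,"x": 0,"y": 1,"z": 0,"yaw": 0},
  {"hand": -0.2,"x": 0,"y": 2,"z": 0,"yaw": 0},
  {"hand": -0.2,"x": 0,"y": 2,"z": 0,"yaw": 0},
])

```text
clock: 10.17
position: [0.5319, -0.0848, 0.096]
tcp_rot: [-0.0, 0.173, 0.985, -0.001]
contact_force: [-2.4, -8.7, 0.5]
opening: 0.401
grasp_force: 4.4
```

Locked: about 9 N with no travel, well below the limit. Back off, centre, open and rise.

play_rows([
  {"hand": -0.2,"x": 0,"y": -2,"z": 0,"yaw": 0},
  {"hand": -0.1,"x": 0,"y": -4,"z": 0,"yaw": 0},
  {"hand": 0.1,"x": 0,"y": -6,"z": 0,"yaw": 0},
  {"hand": 0.15,"x": 0,"y": -7,"z": 0,"yaw": 0},
  {"hand": 0.15,"x": 0,"y": -7,"z": 0,"yaw": 0},
  {"hand": 0.15,"x": 0,"y": -7,"z": -10,"yaw": 0},
  {"hand": 0.15,"x": 0,"y": -7,"z": -30,"yaw": 0},
  {"hand": 0.15,"x": 0,"y": -7,"z": -60,"yaw": 0},
  {"hand": 0.15,"x": 0,"y": -7,"z": -100,"yaw": 0},
  {"hand": 0.15,"x": 0,"y": -7,"z": -140,"yaw": 0},
  {"hand": 0.15,"x": 0,"y": -7,"z": -140,"yaw": 0},
])

```text
clock: 11.08
position: [0.5345, -0.0895, 0.2441]
tcp_rot: [0.006, 0.172, 0.985, 0.001]
contact_force: [1.2, -0.3, -0.8]
opening: 0.573
grasp_force: 0.0
```

play_rows([
  {"hand": 0.15,"x": 0,"y": 40,"z": 0,"yaw": 0},
  {"hand": 0.15,"x": 0,"y": 80,"z": 0,"yaw": 0},
  {"hand": 0.15,"x": 0,"y": 120,"z": 0,"yaw": 0},
  {"hand": 0.15,"x": 0,"y": 160,"z": 0,"yaw": 0},
  {"hand": 0.15,"x": 0,"y": 200,"z": 0,"yaw": 0},
  {"hand": 0.15,"x": 0,"y": 240,"z": 0,"yaw": 0},
  {"hand": 0.15,"x": 0,"y": 280,"z": 0,"yaw": 0},
  {"hand": 0.15,"x": 0,"y": 280,"z": 0,"yaw": 0},
  {"hand": 0.15,"x": 0,"y": 280,"z": 0,"yaw": 0},
])

```text
clock: 11.83
position: [0.6251, 0.1783, 0.2358]
tcp_rot: [-0.0, 0.169, 0.986, 0.0]
contact_force: [-0.0, -1.3, 0.1]
opening: 0.578
grasp_force: 0.0
```

Run:
```python
from h import *
np.set_printoptions(precision=4,suppress=True)
o=get_obs();print(o["clock"],o["position"],o["contact_force"])
p,d=get_image("top");cv2.imwrite("pics/top4.png",cv2.resize(p[130:310,240:480,::-1],None,fx=3,fy=3,interpolation=cv2.INTER_CUBIC))
np.savez("top4.npz",p=p,d=d)
T=np.load("top0.npz")
def knobz(p,d,xy):
    c=camera_params("top");X=c["R"]@np.array([*xy,.1])+c["t"];u,v=int(round(c["fx"]*X[0]/X[2]+c["cx"])),int(round(c["fy"]*X[1]/X[2]+c["cy"]))
    ce,s,m=blob(p.max(2)<45,u,v,11);e=cv2.erode(m.astype(np.uint8),np.ones((3,3)))>0
    vs,us=np.nonzero(e);Z=[dp("top",a,b,d[b,a]) for a,b in zip(us,vs)]
    print(ce,s,ray("top",*ce,.102),"median",np.median(Z,0),"n",len(Z),"std z",np.std(Z,0)[2])
knobz(T["p"],T["d"],(.5015,-.17));knobz(p,d,(.5305,-.089))
s,_=get_image("side");cv2.imwrite("pics/side4.png",cv2.resize(s[90:220,220:380,::-1],None,fx=4.5,fy=4.5,interpolation=cv2.INTER_CUBIC))
```

```text
11.8333 [0.6251 0.1783 0.2358] [-0.0202 -1.2977  0.1444]
[386.5316 231.038 ] [382 226  10  11  79] [ 0.5011 -0.168   0.102 ] median [ 0.5012 -0.1675  0.1014] n 42 std z 0.002774661450235156
[353.9855 218.3913] [350 214   9  10  69] [ 0.5296 -0.0889  0.102 ] median [ 0.5306 -0.0911  0.1025] n 27 std z 0.0018866504026666376
```

View pics/side4.png

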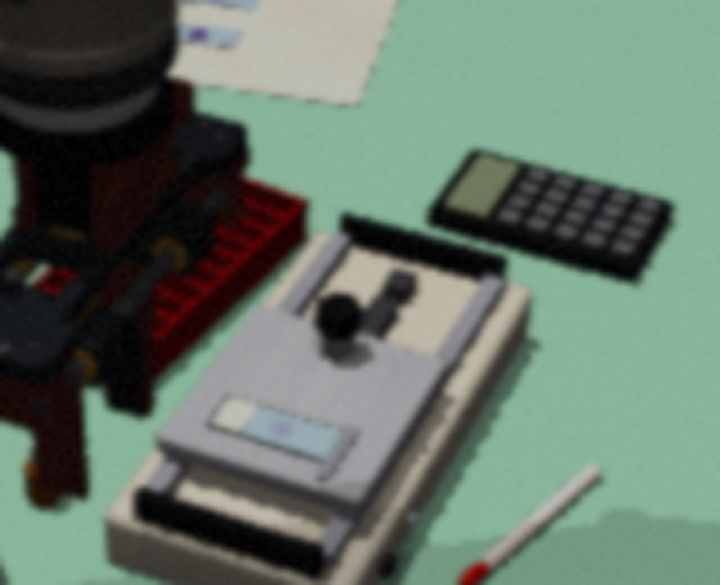

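The side view shows the knob at (340,318) low over the carriage plate, with the gripper clear. The knob's top measures 102.5 mm, against 101.4 at the start and about 110 if it were still on the bar. The pin is home at about 84 mm of travel.

```bash
python3 -c "
from cell import *
print(sign_off())"
```

```text
the job is handed in; nothing more can be done
None
```

The job is handed in: the carriage is locked in the viewing hole at about 84 mm of travel with the pin home, the knob let go and the robot touching nothing; hand-in returned no verdict.

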